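Index the setting arm one hole

ROBOT

A 6-joint arm with a two-finger parallel gripper is mounted at the origin on the work surface. World frame = base frame: x ahead of the robot, y to its left, z up, the work surface at z = 0. Lengths are in mm, angles in degrees, forces in N, time in s.
With the tool pointing down it reaches from about 300 to 850 mm from the base axis. Payload 4.2 kg.
Tool frame: the origin (TCP) lies at the very end of the fingers, on their centre line; the grasp point (between the pads) lies 19 mm behind it (env.grasp_offset is the distance from the TCP to the grasp point, in mm); z points along the fingers, y is the line along which they close (so a half turn about z gives the same grasp; the last joint's range is limited). The gripper opens to 91 mm and grips with 3 to 60 N. Pads are 32 mm wide; open, the fingers measure 118 mm over their backs; the gripper's body (76 mm by 178 mm) begins 60 mm behind the grasp point.
Start: joints at [-1.146, 18.312, 89.639, -0, 72.044, -1.146], TCP at [575.016, 0, 213.976] pointing down, gripper open.
Joint ranges: [-177.97, 177.97], [-48.28, 115.42], [12.27, 149.76], [-77.06, 257.06], [2.81, 150.46], [-146.56, 146.56]. Speed limits (degrees/s): [147.25, 147.25, 180, 180, 180, 180].

INTERFACE

Orientations are given as [roll, pitch, yaw] about the fixed x, y, z axes, in that order (R = Rz(yaw) Ry(pitch) Rx(roll)).
In Python, from workcell import env gives the robot as it stands. The module is installed in compiled form; this text tells all that it offers.
- The arm moves only by the tool send_rows, never from a script. Its argument "motion" is a list of rows, each an object of numbers: "tx", "ty", "tz": the shift along the tool's x, y, z in units of 500 mm (1.0 is 500 mm); "rx", "ry", "rz": the turn, a rotation vector about the tool's x, y, z in units of 30 degrees (1.0 is 30 degrees); "gripper": the closure, from -1 (fully open) to 1 (shut). In form: [{"tx": .., "ty": .., "tz": .., "rx": .., "ry": .., "rz": .., "gripper": ..}, ...]. A call has 1 to 12 rows; each row shifts and turns the commanded pose from where the row before left it, along the tool's axes as they then stand; what a row does not reach is not made up. A row lasts 1/8 s, in which the tool goes at most 62.5 mm and 10.7 degrees, less where a joint would pass 70% of its speed; a pose out of reach is approached as far as the arm can. A call with a number of a shift or a turn outside -1 to 1 is refused whole. A call with a gripper value outside its range is refused whole. The fingers move at their own pace and stop on an object; "grip_force" is the grip in N (left out, the last holds). Time passes only in rows, so rows that do not move let the fingers close. It gives the time, the measured TCP pose, the force, the opening and the grip force at its end, in the units of the state.
- env.state(): the state, without advancing time (a new reading comes with each control period).
- env.grab_frame(name): name is "scene" or "side" or "wrist"; returns a dict with "frame" (384x512x3 uint8, red, green, blue), "vertical_fov" (degrees; the focal length in pixels is half the picture's height over the tangent of half this angle, whatever the lens; pixels are square), "cx", "cy" (the principal point, pixels), "rvec" (rotation vector, rad) and "tvec" (3), from world to camera coordinates, as OpenCV has them; the wrist camera has in their place "T_tool_cam" (4x4, takes a point from camera to tool coordinates, whose origin is the TCP and whose axes are the flange's). Camera axes: x right, y down, z forward; pixel columns grow to the right and rows downward; lengths in mm; the calibration is good to about 2 mm. A picture is of the moment at which its call begins: read the wrist's pose just before it. There is no depth.
- env.job_done(): hands the job in; it is judged then, once.
The state is a dict: "time_s": time; "qpos": joint angles; "qvel": joint speeds; "effort": joint torques, N m; "ee_pos": TCP position; "ee_rot": TCP orientation; "force": force on the tool from outside, world axes, zero at the start; "torque": the same for the moment, N m; "gripper_width": finger opening in mm; "gripper_force": force on a finger pad.
Only numpy, scipy, OpenCV 4.12 (cv2) and the standard library are available. Lean on these libraries where they do the work, as an engineer would, in place of code of your own. Each camera call takes 0.05 s, during which the arm holds its last target. There are 200 camera calls.

TASK

On the jeweller's bench, swing the arm of the indexing stand exactly one hole towards the blue-lined wooden tray of rings: hook a fingertip through the red pull ring from above, lift the spring pin clear of its hole, bring the arm round and let the pin spring fully home in that next hole. Do not pinch the ring or yank it hard, do not let the arm swing past that hole or the other way, let the brass dish of stones ride on the arm's platform untouched, and leave everything else on the bench where it is.

Things in the scene. Friction and masses are not known exactly. Their poses are not given: they have to be found in the camera images.
- stand: Indexing stand fixed to the bench: steel index plate 160 x 190 mm on a grey foot, top at 35 mm, from x = -40 to 120 mm; pivot head to 66 mm. Origin on the pivot axis at bench height, z up, x along the arm at joint value 0, y to the left of that. Five holes, 100 mm from the pivot, at -50, -25, 0, 25, 50 degrees from x (one step = 0.436 rad, 43 mm chord).
- swing_arm (a joint): Angle of the arm about the vertical pivot, rad: 0 = middle hole (start), positive = counter-clockwise from above (stand's +y); next holes at +-0.436. Arm: blue bar 26 mm wide, top at 52 mm; brass plunger housing 22 mm across, top 74 mm, 100 mm from the pivot. The pivot drags with 0.12 N m: it stays where left. With the pin home it is locked (1.3 mm play each way).
- plunger (a joint): Height of the spring pin, m: 0 = home, 0.020 = top stop. The 8 mm round-ended pin sits 10 mm deep; above 0.011 it clears the hole and the arm can swing. Let down between two holes it rides on the plate at about 0.010 and, pushed along over a hole, springs in. The pull needed is about 3.7 N when home, 7.7 N at the top stop.
- ring_centre (a point): Centre of the red pull ring, rigid on top of the pin; moves with it. 64 mm outside, 52 mm opening, 6 mm round wire. It stands across the arm, leaning 30 degrees outward, so its opening faces the pivot and a little up. Pin home: centre 119 mm above the bench, 114.5 mm from the pivot. Shut fingertips sloping 45 degrees down and outward fit through, ending 20 mm past the centre, clear of all below.
- ring_top (a point): Middle of the wire at the top of the pull ring, the part to lift by from beneath: 144 mm above the bench and 129 mm from the pivot with the pin home. The wire at the ring's foot is at 94 mm, 100 mm from the pivot; the pin's collar below it reaches 83 mm.
- hole_left (a point): Mouth of the index hole at +25 degrees (stand's +y side), 10.6 mm wide, on the plate's top 35 mm above the bench.
- hole_mid (a point): Mouth of the middle index hole, at 0 degrees, where the pin starts.
- hole_right (a point): Mouth of the index hole at -25 degrees (stand's -y side).
- platform (a point): Centre of the top of the round wooden platform on the arm, 66 mm across, 185 mm from the pivot, 52 mm above the bench, with a rim to 60 mm (58 mm across inside). Swings with the arm.
- dish: Small open brass dish with coloured stones, 42 mm across at the rim and 18 mm high, loose, standing on the platform within the rim (58 mm inside). Origin at the centre of its underside. Rides along; not to be touched.
- ring_tray: Dark wooden tray 150 x 110 x 28 mm with blue lining and six finger rings, loose on the bench to the left or the right of the stand (rings rise to 38 mm): it tells which way to swing. Origin at the centre of its underside.
- file_tray: Aluminium tray 150 x 110 x 28 mm with three wooden-handled files, loose, on the other side of the stand. Leave alone. Origin at the centre of its underside.
- loupe: Folding loupe lying flat, about 65 x 32 x 14 mm, loose. Leave alone. Origin under the lens.
- jar: White-capped jar 52 mm across, 65 mm high, loose. Leave alone. Origin at the centre of its underside.
- burr_block: Wooden block 50 x 80 x 30 mm with upright burrs to 59 mm, loose. Leave alone. Origin at the centre of its underside.
- mallet: Small wooden mallet lying flat, 32 mm head, 60 mm wide, handle 130 mm along its -x, loose. Leave alone. Origin under the head's centre.
Things that resemble listed ones, but are neither listed nor needed, are in the scene too. There is more than one size of the ring_tray; the one meant has the size given above.

How it is judged (in metres and radians):
On the way, in this order (a step that is already met when the one before it is completed fails the run):
1. the pin is lifted clear of the middle hole by its ring (value of joint plunger above 0.0095 m and contact force between the fingers and plunger above 0.5 N), for 0.1 s.
2. the arm stands at the next hole towards the ring tray and the pin has sprung home in it (((y of ring_tray in the frame of stand above 0 m and value of joint swing_arm between 0.3963 and 0.4763 rad) or (not (y of ring_tray in the frame of stand above 0 m) and value of joint swing_arm between -0.4763 and -0.3963 rad)) and value of joint plunger below 0.002 m), for 0.2 s.
At the end, for the whole second after the job is handed in: The arm is within 0.04 rad of the hole one step (0.436 rad) from the start, on the side where the ring tray stands; the pin is home to within 2 mm; the arm is at rest; the dish stands upright on the platform within 13 mm of its centre; no bystander is more than 15 mm from where it began (all of step 2 and horizontal distance between dish and platform below 0.013 m and z of dish in the frame of platform between -0.004 and 0.006 m and angle between dish's own z axis and vertical below 0.15 rad and velocity of joint swing_arm between -0.02 and 0.02 rad/s and not (distance of any of ring_tray, file_tray, loupe, jar, burr_block, mallet from where it was at the start of the episode above 0.015 m)); the robot touches nothing.
It fails at once if the pull ring is pinched or yanked (more than 30 N between fingers and plunger) (contact force between the fingers and plunger above 30 N).
It fails at once if the arm is swung more than 0.15 rad past the next hole (value of joint swing_arm above 0.5863 rad or value of joint swing_arm below -0.5863 rad).
It fails at once if the arm is swung away from the ring tray by more than 0.15 rad ((y of ring_tray in the frame of stand above 0 m and value of joint swing_arm below -0.15 rad) or (not (y of ring_tray in the frame of stand above 0 m) and value of joint swing_arm above 0.15 rad)).
It fails at once if the dish is touched, lifted or leaves the platform (not (horizontal distance between dish and platform below 0.016 m and z of dish in the frame of platform below 0.01 m) or contact force between any of the fingers, the arm and dish above 2 N).
It fails at once if something else on the bench is shifted by more than 15 mm or lifted (distance of any of ring_tray, file_tray, loupe, jar, burr_block, mallet from where it was at the start of the episode above 0.015 m).
It also fails if it takes over 48 s, if anything falls off the work surface, if the arm or the gripper's body presses on something with over 40 N, if the wrist force passes 120 N, or if a joint passes its speed limit or range.

## Working session

There is one attempt and no reset: what is moved stays moved. The work goes in short steps, Python scripts to look and compute and a tool call to move; the robot and the scene stay as the last step left them, time stands still between calls to the robot, and variables do not carry over. Pictures are saved under pics/ and viewed, at most 13 in all, crops included, and the job is handed in when it is done.

Besides the shell and the picture viewer there is one more tool, called after "Call:" in YAML: its name, and indented under it one key for each argument. send_rows: Moves the arm, as the interface text tells. Shifts and turns lie within -1 to 1; 1 stands for 500 mm of shift or 30 degrees of turn. Its arguments: {"type":"object","properties":{"motion":{"type":"array"},"grip_force":{"type":"number"}},"required":["motion"]}

```bash
mkdir -p pics
cat > h.py <<'E'
import numpy as np, cv2, json
from workcell import env
def grab(n,f):
    d=env.grab_frame(n); cv2.imwrite(f'pics/{f}.png',cv2.cvtColor(d['frame'],cv2.COLOR_RGB2BGR))
    m={k:np.array(v).tolist() for k,v in d.items() if k!='frame'}; json.dump(m,open(f'pics/{f}.json','w')); return d
def ray(f,u,v):
    m=json.load(open(f'pics/{f}.json')); R,_=cv2.Rodrigues(np.array(m['rvec'])); t=np.array(m['tvec']).ravel()
    fl=192/np.tan(np.radians(m['vertical_fov'])/2)
    d=R.T@np.array([(u-m['cx'])/fl,(v-m['cy'])/fl,1]); return -R.T@t,d
def atz(f,u,v,z):
    o,d=ray(f,u,v); return o+d*(z-o[2])/d[2]
def proj(f,P):
    m=json.load(open(f'pics/{f}.json')); fl=192/np.tan(np.radians(m['vertical_fov'])/2)
    K=np.array([[fl,0,m['cx']],[0,fl,m['cy']],[0,0,1]]); return cv2.projectPoints(np.array(P,float),np.array(m['rvec']),np.array(m['tvec']),K,None)[0][:,0]
E
python3 - <<'E'
from h import *
a=grab('scene','s0')['frame'];b=grab('side','d0')['frame']
for n,i in(('s0b',a),('d0b',b)):
    cv2.imwrite(f'pics/{n}.png',cv2.resize(cv2.cvtColor(i,4),(800,600),interpolation=cv2.INTER_CUBIC))
print(env.state())
E
```

```text
{'time_s': 0.1, 'qpos': array([-1.14498932e+00,  1.83491649e+01,  8.97001669e+01, -1.28071913e-03,
        7.20433084e+01, -1.14462370e+00]), 'qvel': array([ 0.00285304, -0.01959967, -0.14894284, -0.04380074,  0.06106201,
        0.07607371]), 'effort': array([ 5.01049108e-04, -4.13330913e+01, -2.32510239e+01,  7.29743019e-02,
        4.21804120e-02, -4.88014211e-05]), 'ee_pos': array([5.74546648e+02, 1.19845141e-02, 2.13187364e+02]), 'ee_rot': array([-1.79907354e+02, -6.33139389e-04,  9.00000297e+01]), 'force': array([0.67296939, 0.79892786, 0.07407825]), 'torque': array([-0.04065669,  0.03208153, -0.0286863 ]), 'gripper_force': 0.0, 'gripper_width': 91.55247001059513}
```

View pics/s0b.png

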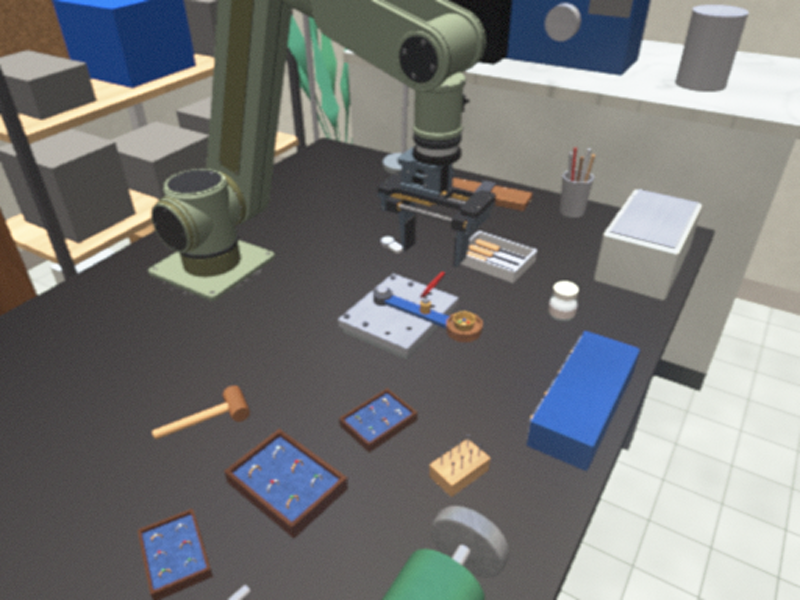

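View pics/d0b.png

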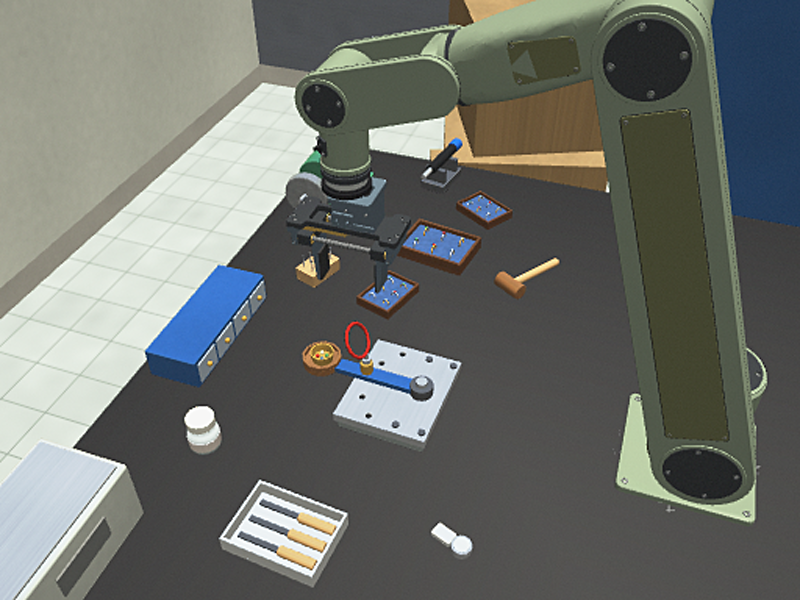

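The scene picture shows the stand at about (400,312), the arm pointing to the platform at (464,324), and the red ring edge-on at (433,285). In the side picture the pivot head is at (422,382), the platform at (322,356) and the ring's centre at (357,341). All the blue trays are on the side away from the file tray.

Run:
```python
from h import *
k=.64
P=lambda f,u,v,z:atz(f,u*k,v*k,z).round(1)
print('pivot',P('s0',381,291,66),P('d0',422,381,66))
print('plat',P('s0',464,321,60),P('d0',322,355,60))
print('hous',P('s0',425,301,74),P('d0',367,363,74))
print('ringc',P('s0',434,285,119),P('d0',357,341,119))
print('ringtop',P('s0',443,273,144),P('d0',357,321,144))
print('file',P('s0',498,254,20),P('d0',285,530,20)); 
for n,c in dict(small=[(340,420),(385,390),(417,412),(373,446)],big=[(227,474),(282,432),(346,482),(291,528)],small2=[(138,525),(190,511),(210,573),(155,595)]).items():
    q=np.array([P('s0',u,v,28) for u,v in c]); print(n,q.mean(0),np.linalg.norm(np.diff(q,axis=0),axis=1))
c=[(219,545),(260,481),(348,518),(312,584)]
q=np.array([P('d0',u,v,28) for u,v in c]);print('file',q.mean(0),np.linalg.norm(np.diff(q,axis=0),axis=1))
for f in('s0','d0'):
    im=cv2.imread(f'pics/{f}.png'); c=(proj(f,[[600,0,90]])[0]).astype(int);print(c)
im=cv2.imread('pics/d0.png')[195:265,185:305];cv2.imwrite('pics/c1.png',cv2.resize(im,None,fx=5,fy=5,interpolation=2)[:, :])
im2=cv2.imread('pics/s0.png')[165:230,210:320];cv2.imwrite('pics/c2.png',cv2.resize(im2,None,fx=5,fy=5,interpolation=2))
a=cv2.imread('pics/c1.png');b=cv2.imread('pics/c2.png')
cv2.imwrite('pics/cc.png',np.vstack([cv2.resize(im,None,fx=4.4,fy=4.4,interpolation=2)[:, :484],cv2.resize(im2,None,fx=4.4,fy=4.4,interpolation=2)[:, :484]]))
```

```text
pivot [441.2  34.3  66. ] [438.3  43.1  66. ]
plat [621.8  38.9  60. ] [622.8  37.3  60. ]
hous [537.6  40.   74. ] [536.7  42.   74. ]
ringc [556.9  38.3 119. ] [553.6  40.8 119. ]
ringtop [569.4  48.6 144. ] [560.9  20.2 144. ]
file [555.5 345.4  20. ] [546.  348.8  20. ]
small [ 599.675 -220.15    28.   ] [ 99.42565061  74.38548245 100.19046861]
big [ 548.05  -394.375   28.   ] [108.42518158 146.20328314 104.35406077]
small2 [ 494.65  -565.775   28.   ] [ 70.43308881 106.67075513  69.28499116]
file [543.4  354.05  28.  ] [117.27169309 152.29084017 112.18845752]
[284 201]
[218 212]
```

View pics/cc.png

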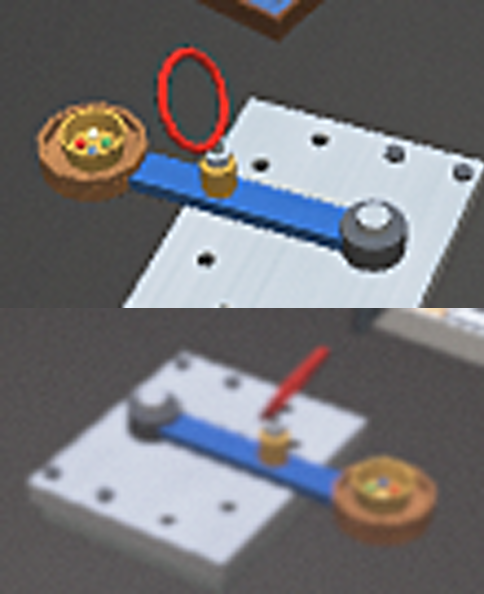

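The blue-lined tray of about 150 × 110 mm is at (548, -394), to the right of the stand, so I swing clockwise (towards -y). The crop confirms the ring leans outward across the arm, with the arm along about +x. Next I shut the fingers, back off and tilt to 45°.

Call:
send_rows:
  motion:
    - {"tx":0.026,"ty":-0.06,"tz":-0.014,"gripper":1}
    - {"tx":0.026,"ty":-0.06,"tz":-0.014,"gripper":1}
    - {"tx":0.026,"ty":-0.06,"tz":-0.014,"gripper":1}
    - {"rx":-0.25,"gripper":1}
    - {"rx":-0.25,"gripper":1}
    - {"rx":-0.25,"gripper":1}
    - {"rx":-0.25,"gripper":1}
    - {"rx":-0.25,"gripper":1}
    - {"rx":-0.25,"gripper":1}
    - {"gripper":1}
    - {"gripper":1}
  grip_force: 15

```text
invalid input at $.motion[0]: expected keys tx, ty, tz, rx, ry, rz, gripper
```

```bash
cat >> h.py <<'E'
from scipy.spatial.transform import Rotation as Ro
def plan(pos,rot,n=1):
    """rows from the measured pose to (pos, matrix): straight shift in tool axes, rotvec"""
    s=env.state(); R=Ro.from_euler('xyz',s['ee_rot'],degrees=True); p=np.array(s['ee_pos'])
    t=R.inv().apply(np.array(pos)-p)/500; r=np.degrees((R.inv()*Ro.from_matrix(rot)).as_rotvec())/30
    print('shift units',t.round(4),'turn units',r.round(4),'| tool at',p.round(1),np.round(s['ee_rot'],2))
def toolR(yaw,down=45):
    a,d=np.radians([yaw,down]); z=np.array([np.cos(a)*np.cos(d),np.sin(a)*np.cos(d),-np.sin(d)]); x=np.array([-np.sin(a),np.cos(a),0]); return np.c_[x,np.cross(z,x),z]
E
python3 - <<'E'
from h import *
from scipy.optimize import least_squares
def masks(f):
    im=cv2.imread(f'pics/{f}.png').astype(int); m=((im[...,2]>150)&(im[...,1]<90)&(im[...,0]<90)).astype(np.uint8)
    n,l,st,c=cv2.connectedComponentsWithStats(m); pc=proj(f,[[555,39,119]])[0]; i=[j for j in range(1,n) if np.hypot(*(c[j]-pc))<18]; print(f,pc,[(st[j].tolist(),c[j]) for j in i])
masks('s0');masks('d0')
k=1/4.4
ob=[('d0',[114.5,119],np.array([193,100])*k+[185,195]),('d0',[0,66],np.array([374,215])*k+[185,195]),('d0',[100,74],np.array([219,170])*k+[185,195]),('d0',[185,60],np.array([92,142])*k+[185,195]),
('s0',[0,66],np.array([153,400-308])*k+[210,165]),('s0',[100,74],np.array([274,432-308])*k+[210,165]),('s0',[185,60],np.array([385,488-308])*k+[210,165]),('s0',[100,94],np.array([266,412-308])*k+[210,165]),('s0',[129,144],np.array([322,350-308])*k+[210,165])]
def W(p,r,z): return [p[0]+r*np.cos(p[2]),p[1]+r*np.sin(p[2]),z]
fun=lambda p:np.concatenate([proj(f,[W(p,*q)])[0]-o for f,q,o in ob])
s=least_squares(fun,[440,39,0],x_scale=[1,1,.01]);print(s.x[:2],np.degrees(s.x[2]));print(fun(s.x).reshape(-1,2).round(1).tolist())
p=s.x; c=np.array(W(p,114.5,119));R=toolR(np.degrees(p[2])); print('ring',c); plan(c-60*R[:,2],R); plan(c+20*R[:,2],R); print(env.state()['gripper_width'],env.state()['qpos'].round(1))
E
```

```text
s0 [277.28866059 182.0942617 ] [([271, 174, 13, 14, 39], array([277.38461538, 180.1025641 ]))]
d0 [228.25050717 217.66880655] [([221, 206, 16, 23, 97], array([228.06185567, 216.90721649]))]
[438.37978582  42.01129412] -0.9157275853530892
[[-0.0, 0.4], [0.2, -0.3], [-0.3, -1.9], [-0.3, 0.3], [-0.4, -1.2], [0.0, -0.5], [-0.0, -0.3], [1.9, -1.5], [-1.7, 1.4]]
ring [552.86516224  40.1813802  119.        ]
shift units [ 0.0817 -0.128   0.1037] turn units [-1.5031 -0.012   0.0289] | tool at [574.5   0.  213.2] [-179.91   -0.     90.  ]
shift units [ 0.0799 -0.0147  0.2167] turn units [-1.5031 -0.012   0.0289] | tool at [574.5   0.  213.2] [-179.91   -0.     90.  ]
91.55247001059513 [-1.1 18.3 89.7 -0.  72.  -1.1]
```

Call:
send_rows:
  motion:
    - {"tx":0.027,"ty":-0.06,"tz":-0.014,"rx":0,"ry":0,"rz":0,"gripper":1}
    - {"tx":0.027,"ty":-0.06,"tz":-0.014,"rx":0,"ry":0,"rz":0,"gripper":1}
    - {"tx":0.027,"ty":-0.06,"tz":-0.014,"rx":0,"ry":0,"rz":0,"gripper":1}
    - {"tx":0,"ty":0,"tz":0,"rx":-0.25,"ry":0,"rz":0,"gripper":1}
    - {"tx":0,"ty":0,"tz":0,"rx":-0.25,"ry":0,"rz":0,"gripper":1}
    - {"tx":0,"ty":0,"tz":0,"rx":-0.25,"ry":0,"rz":0,"gripper":1}
    - {"tx":0,"ty":0,"tz":0,"rx":-0.25,"ry":0,"rz":0,"gripper":1}
    - {"tx":0,"ty":0,"tz":0,"rx":-0.25,"ry":0,"rz":0,"gripper":1}
    - {"tx":0,"ty":0,"tz":0,"rx":-0.25,"ry":0,"rz":0,"gripper":1}
    - {"tx":0,"ty":0,"tz":0,"rx":0,"ry":0,"rz":0,"gripper":1}
    - {"tx":0,"ty":0,"tz":0,"rx":0,"ry":0,"rz":0,"gripper":1}
  grip_force: 15

```text
time_s: 1.48
ee_pos: [486.3, 40.5, 236.2]
ee_rot: [135.0, -0.0, 90.0]
force: [-0.3, 0.6, 0.3]
gripper_width: 0.4
gripper_force: 0.0
```

```bash
cat >> h.py <<'E'
PV=np.array([438.4,42.0]); Y0=-0.9
def ringc(ang=0,lift=0,rad=114.5):
    a=np.radians(Y0+ang); return np.array([PV[0]+rad*np.cos(a),PV[1]+rad*np.sin(a),119+lift])
E
python3 - <<'E'
from h import *
R=toolR(Y0); plan(ringc()-60*R[:,2],R); print(env.state()['gripper_width'],env.state()['qpos'].round(1))
E
```

```text
shift units [ 0.0006 -0.0716  0.1399] turn units [ 0.0015 -0.0209  0.0202] | tool at [486.3  40.5 236.2] [ 1.3495e+02 -1.0000e-02  8.9970e+01]
0.4392218359894629 [  6.7  -7.8 131.7 -22.8  12.2  27.1]
```

Call:
send_rows:
  motion:
    - {"tx":0,"ty":0,"tz":0,"rx":0.165,"ry":-0.02,"rz":0.02,"gripper":1}
    - {"tx":0,"ty":-0.025,"tz":0.045,"rx":0,"ry":0,"rz":0,"gripper":1}
    - {"tx":0,"ty":-0.025,"tz":0.045,"rx":0,"ry":0,"rz":0,"gripper":1}
    - {"tx":0,"ty":-0.015,"tz":0.04,"rx":0,"ry":0,"rz":0,"gripper":1}
    - {"tx":0,"ty":0,"tz":0,"rx":0,"ry":0,"rz":0,"gripper":1}
    - {"tx":0,"ty":0,"tz":0,"rx":0,"ry":0,"rz":0,"gripper":1}

```text
time_s: 2.22
ee_pos: [503.4, 40.1, 165.6]
ee_rot: [139.8, 0.0, 89.1]
force: [-0.1, -0.4, 0.3]
gripper_width: 0.4
gripper_force: 0.0
```

Run:
```python
from h import *
R=toolR(Y0,50); plan(ringc()-50*R[:,2],R);plan(ringc()+20*R[:,2],R); print(env.state()['gripper_width'],env.state()['qpos'].round(1))
a=grab('scene','s1');b=grab('side','d1');c=grab('wrist','w1')
i=cv2.imread('pics/s1.png')[140:230,200:320];j=cv2.imread('pics/d1.png')[175:265,185:305];k=cv2.imread('pics/w1.png')
i,j=[cv2.resize(q,(400,300),interpolation=2) for q in(i,j)]
cv2.imwrite('pics/v1.png',np.vstack([np.hstack([i,j]),np.hstack([cv2.resize(k,(400,300)),np.zeros((300,400,3),np.uint8)])]))
```

```text
shift units [0.0017 0.0157 0.0351] turn units [0.0054 0.0005 0.0005] | tool at [503.4  40.1 165.6] [1.3984e+02 2.0000e-02 8.9100e+01]
shift units [0.0017 0.0153 0.1751] turn units [0.0054 0.0005 0.0005] | tool at [503.4  40.1 165.6] [1.3984e+02 2.0000e-02 8.9100e+01]
0.40377896916110123 [  6.4   1.  133.5 -39.9   7.3  45.2]
```

View pics/v1.png

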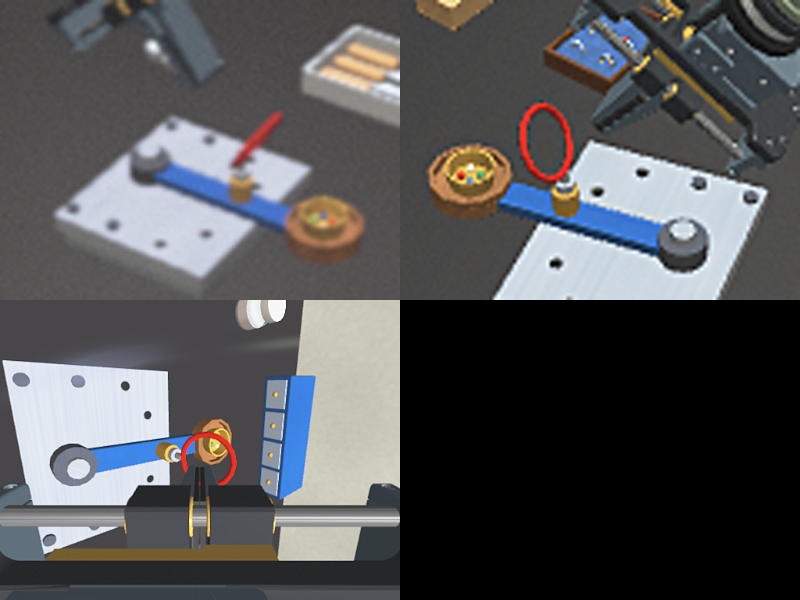

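The fingers are shut and lined up with the ring. The wrist is close to its q5 limit (7°), so I fit a small kinematic model to choose the slope.

```bash
cat > kin.py <<'E'
from h import *
L=200
D=[(18.35,108.05,574.5,413.2),(-7.8,123.9,np.hypot(486.3-L*.7071,40.5),236.2+L*.7071),(1.0,134.5,np.hypot(503.4-L*np.cos(np.radians(50.16)),43.1),165.6+L*np.sin(np.radians(50.16)))]
A=[];b=[]
for q2,ph,r,z in D:
    q,p=np.radians([q2,ph]);A+=[[1,0,np.sin(q),np.sin(p),np.cos(p)],[0,1,np.cos(q),np.cos(p),-np.sin(p)]];b+=[r,z]
X,res,rk,sv=np.linalg.lstsq(np.array(A),np.array(b),rcond=None)
def ik(pos,yaw,down):
    z=toolR(yaw,down)[:,2];w=pos-L*z; q1=np.arctan2(w[1],w[0]); r=np.hypot(w[0],w[1])
    from scipy.optimize import fsolve
    f=lambda v:[X[0]+X[2]*np.sin(v[0])+X[3]*np.sin(v[1])+X[4]*np.cos(v[1])-r,X[1]+X[2]*np.cos(v[0])+X[3]*np.cos(v[1])-X[4]*np.sin(v[1])-w[2]]
    q2,ph=fsolve(f,np.radians([1,130])); c,s=np.cos(q1),np.sin(q1)
    zr,zl,zz=z[0]*c+z[1]*s,-z[0]*s+z[1]*c,z[2]; F=np.array([np.sin(ph),np.cos(ph)]);Pd=np.array([np.cos(ph),-np.sin(ph)])
    pe=zr*Pd[0]+zz*Pd[1]; al=zr*F[0]+zz*F[1]
    return np.degrees([q1,q2,ph-q2,np.arctan2(zl,pe),np.arctan2(np.hypot(zl,pe),al)]).round(1)
E
python3 - <<'E'
from kin import *
print(X.round(1),res,rk); s=env.state(); print(ik(s['ee_pos'],-.9,50.16),s['qpos'].round(1))
for dn in(50,55,60):
  for ang,ty in((0,-1),(0,5),(0,10),(-25,-10),(-25,-14),(-25,-20),(-25,-26)):
    R=toolR(ty,dn); print(dn,ang,ty,ik(ringc(ang)+20*R[:,2],ty,dn),ik(ringc(ang,24)+20*R[:,2],ty,dn))
E
```

```text
[163.4  92.6 432.5 287.4  -4.7] [259.86942058] 5
[  6.4   1.7 134.9 -51.2   6. ] [  6.4   0.9 133.6 -40.    7.3  45.3]
50 0 -1 [   5.5   17.6  133.  -157.9   11.2] [   5.5   14.1  130.4 -135.7    6. ]
50 0 5 [  3.9  17.5 133.1 176.3  10.6] [  3.9  14.  130.5 171.4   4.6]
50 0 10 [  2.6  17.6 133.  155.2  11.3] [  2.6  14.1 130.4 131.8   6.4]
50 -25 -10 [   1.6   16.5  135.  -145.4   13.2] [   1.6   12.9  132.3 -121.6    8.7]
50 -25 -14 [   2.7   16.7  134.6 -133.2   14.6] [   2.7   13.1  132.  -109.8   11.3]
50 -25 -20 [   4.2   17.1  133.9 -118.3   17.4] [  4.2  13.5 131.3 -98.2  15.4]
50 -25 -26 [   5.6   17.6  133.  -106.6   20.6] [  5.6  14.1 130.4 -90.1  19.7]
55 0 -1 [   5.3   17.3  129.9 -119.3    4.2] [  5.3  14.1 127.3 -43.9   5.2]
55 0 5 [  4.   17.2 130.  165.1   2.3] [  4.   14.  127.4   9.4   3.6]
55 0 10 [  2.8  17.3 129.9 115.7   4.6] [  2.8  14.1 127.3  47.    5.6]
55 -25 -10 [   1.3   16.2  131.9 -111.6    6.9] [  1.3  12.8 129.2 -61.9   7.3]
55 -25 -14 [   2.2   16.3  131.6 -101.4    9.4] [  2.2  13.  129.  -66.1  10.1]
55 -25 -20 [  3.5  16.7 131.  -91.7  13.2] [  3.5  13.4 128.4 -67.7  14.3]
55 -25 -26 [  4.7  17.2 130.2 -84.6  17.1] [  4.7  13.9 127.6 -67.   18.6]
60 0 -1 [  5.2  17.4 126.8 -27.4   6.7] [  5.2  14.4 124.2 -15.   11.9]
60 0 5 [  4.   17.4 126.9   5.    5.8] [  4.   14.4 124.2   2.5  11.4]
60 0 10 [  3.   17.4 126.8  30.2   6.9] [  3.   14.4 124.2  16.8  12.1]
60 -25 -10 [  1.   16.2 128.8 -45.4   7.7] [  1.   13.2 126.1 -26.3  12.4]
60 -25 -14 [  1.7  16.4 128.6 -52.7   9.8] [  1.7  13.3 125.9 -34.   14. ]
60 -25 -20 [  2.9  16.7 128.  -57.5  13.3] [  2.9  13.6 125.4 -41.5  17.1]
60 -25 -26 [  3.9  17.1 127.3 -58.8  17. ] [  3.9  14.1 124.7 -45.6  20.4]
```

Call:
send_rows:
  motion:
    - {"tx":0,"ty":0,"tz":0,"rx":0.11,"ry":0,"rz":0,"gripper":1}
    - {"tx":0,"ty":0,"tz":0,"rx":0.11,"ry":0,"rz":0,"gripper":1}
    - {"tx":0,"ty":0,"tz":0,"rx":0.11,"ry":0,"rz":0,"gripper":1}
    - {"tx":0,"ty":0.018,"tz":0.011,"rx":0,"ry":0,"rz":0,"gripper":1}
    - {"tx":0,"ty":0.018,"tz":0.011,"rx":0,"ry":0,"rz":0,"gripper":1}
    - {"tx":0,"ty":0,"tz":0,"rx":0,"ry":0,"rz":0,"gripper":1}
    - {"tx":0,"ty":0,"tz":0,"rx":0,"ry":0,"rz":0,"gripper":1}

```text
time_s: 3.25
ee_pos: [522.9, 38.1, 163.7]
ee_rot: [149.1, 0.3, 89.0]
force: [-0.3, -0.3, 0.3]
gripper_width: 0.5
gripper_force: 0.0
```

Run:
```python
from h import *
R=toolR(Y0,60); plan(ringc()-50*R[:,2],R);plan(ringc()-15*R[:,2],R);plan(ringc()+20*R[:,2],R); print(env.state()['qpos'].round(1))
```

```text
shift units [0.0052 0.0072 0.0074] turn units [0.0286 0.0098 0.0003] | tool at [522.9  38.1 163.7] [149.14   0.26  88.96]
shift units [0.0055 0.0061 0.0774] turn units [0.0286 0.0098 0.0003] | tool at [522.9  38.1 163.7] [149.14   0.26  88.96]
shift units [0.0059 0.0051 0.1474] turn units [0.0286 0.0098 0.0003] | tool at [522.9  38.1 163.7] [149.14   0.26  88.96]
[  5.    4.1 124.3  -9.3  21.1  13.8]
```

Call:
send_rows:
  motion:
    - {"tx":0.0054,"ty":0.006,"tz":0,"rx":0.028,"ry":0.01,"rz":0,"gripper":1}
    - {"tx":0,"ty":0,"tz":0.026,"rx":0,"ry":0,"rz":0,"gripper":1}
    - {"tx":0,"ty":0,"tz":0.026,"rx":0,"ry":0,"rz":0,"gripper":1}
    - {"tx":0,"ty":0,"tz":0.026,"rx":0,"ry":0,"rz":0,"gripper":1}
    - {"tx":0,"ty":0,"tz":0,"rx":0,"ry":0,"rz":0,"gripper":1}
    - {"tx":0,"ty":0,"tz":0,"rx":0,"ry":0,"rz":0,"gripper":1}

```text
time_s: 4.0
ee_pos: [545.6, 40.5, 131.8]
ee_rot: [149.9, -0.0, 89.1]
force: [0.2, 0.5, 0.1]
gripper_width: 0.3
gripper_force: 0.0
```

```bash
cat >> h.py <<'E'
def look(n,bs=(185,150,320,265),bd=(170,160,300,265)):
    out=[]
    for c,b in(('scene',bs),('side',bd)):
        grab(c,c+n); i=cv2.imread(f'pics/{c+n}.png')[b[1]:b[3],b[0]:b[2]]; out.append(cv2.resize(i,(400,int(400*(b[3]-b[1])/(b[2]-b[0]))),interpolation=2))
    h=min(o.shape[0] for o in out); cv2.imwrite(f'pics/v{n}.png',np.hstack([o[:h] for o in out]))
E
python3 - <<'E'
from h import *
R=toolR(Y0,60); plan(ringc()-15*R[:,2],R);plan(ringc()+20*R[:,2],R); print(env.state()['qpos'].round(1),env.state()['force'].round(1)); look('2')
E
```

```text
shift units [-0.0004 -0.0001 -0.0006] turn units [ 0.002  -0.0005  0.0001] | tool at [545.6  40.5 131.8] [ 1.4994e+02 -1.0000e-02  8.9110e+01]
shift units [-0.0004 -0.0002  0.0694] turn units [ 0.002  -0.0005  0.0001] | tool at [545.6  40.5 131.8] [ 1.4994e+02 -1.0000e-02  8.9110e+01]
[  4.8   8.9 124.   -9.5  17.3  14. ] [0.2 0.5 0.1]
```

View pics/v2.png

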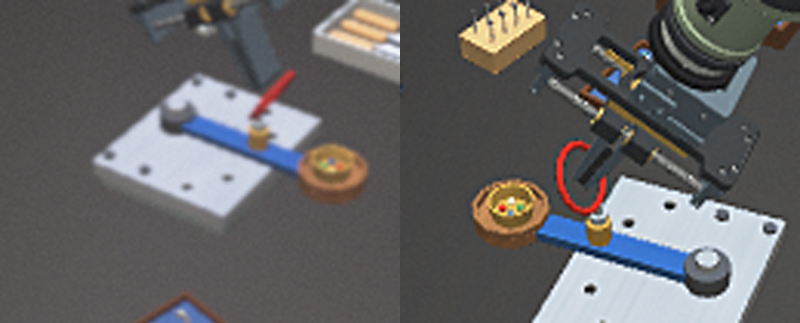

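The fingertip sits just in front of the ring's centre in both views (side crop: tip (590,175), ring centre (582,176)). Inserting now.

Call:
send_rows:
  motion:
    - {"tx":0,"ty":0,"tz":0.012,"rx":0,"ry":0,"rz":0,"gripper":1}
    - {"tx":0,"ty":0,"tz":0.012,"rx":0,"ry":0,"rz":0,"gripper":1}
    - {"tx":0,"ty":0,"tz":0.012,"rx":0,"ry":0,"rz":0,"gripper":1}
    - {"tx":0,"ty":0,"tz":0.012,"rx":0,"ry":0,"rz":0,"gripper":1}
    - {"tx":0,"ty":0,"tz":0.012,"rx":0,"ry":0,"rz":0,"gripper":1}
    - {"tx":0,"ty":0,"tz":0.009,"rx":0,"ry":0,"rz":0,"gripper":1}
    - {"tx":0,"ty":0,"tz":0,"rx":0,"ry":0,"rz":0,"gripper":1}

```text
time_s: 4.97
ee_pos: [562.9, 40.2, 101.7]
ee_rot: [150.0, -0.0, 89.1]
force: [0.2, -0.4, 0.1]
gripper_width: 0.3
gripper_force: 0.0
```

Run:
```python
from h import *
R=toolR(Y0,60); plan(ringc()+20*R[:,2],R); plan(ringc(0,8)+20*R[:,2],R); print(env.state()['qpos'].round(1),env.state()['force'].round(1)); look('3')
```

```text
shift units [-0.0004 -0.      0.0001] turn units [ 0.0015 -0.0004  0.0001] | tool at [562.9  40.2 101.7] [ 1.4996e+02 -1.0000e-02  8.9110e+01]
shift units [-0.0004  0.008  -0.0138] turn units [ 0.0015 -0.0004  0.0001] | tool at [562.9  40.2 101.7] [ 1.4996e+02 -1.0000e-02  8.9110e+01]
[  4.5  13.1 124.4 -12.2  12.8  16.6] [ 0.2 -0.4  0.1]
```

View pics/v3.png

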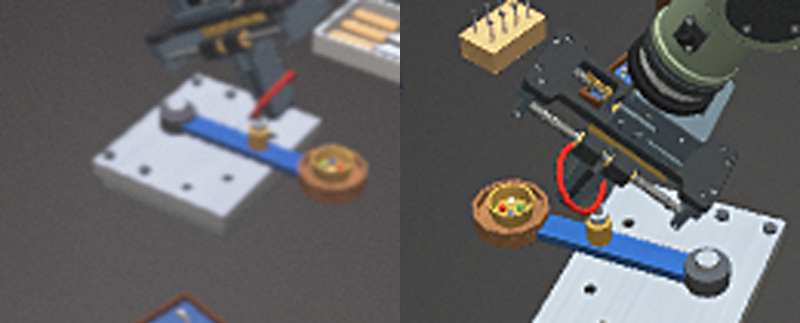

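The tip is through the ring with no contact force. Lifting straight up in steps.

Call:
send_rows:
  motion:
    - {"tx":0,"ty":0.002,"tz":-0.0035,"rx":0,"ry":0,"rz":0,"gripper":1}
    - {"tx":0,"ty":0.002,"tz":-0.0035,"rx":0,"ry":0,"rz":0,"gripper":1}
    - {"tx":0,"ty":0.002,"tz":-0.0035,"rx":0,"ry":0,"rz":0,"gripper":1}
    - {"tx":0,"ty":0.002,"tz":-0.0035,"rx":0,"ry":0,"rz":0,"gripper":1}
    - {"tx":0,"ty":0,"tz":0,"rx":0,"ry":0,"rz":0,"gripper":1}

```text
time_s: 5.7
ee_pos: [562.8, 40.3, 110.4]
ee_rot: [149.9, -0.0, 89.1]
force: [0.4, -0.1, 0.6]
gripper_width: 0.3
gripper_force: 0.1
```

Call:
send_rows:
  motion:
    - {"tx":0,"ty":0.002,"tz":-0.0035,"rx":0,"ry":0,"rz":0,"gripper":1}
    - {"tx":0,"ty":0.002,"tz":-0.0035,"rx":0,"ry":0,"rz":0,"gripper":1}
    - {"tx":0,"ty":0,"tz":0,"rx":0,"ry":0,"rz":0,"gripper":1}

```text
time_s: 6.08
ee_pos: [562.2, 40.1, 113.8]
ee_rot: [150.0, 0.0, 89.1]
force: [-1.1, -1.0, -1.3]
gripper_width: 0.5
gripper_force: 1.0
```

Call:
send_rows:
  motion:
    - {"tx":0,"ty":0.002,"tz":-0.0035,"rx":0,"ry":0,"rz":0,"gripper":1}
    - {"tx":0,"ty":0.002,"tz":-0.0035,"rx":0,"ry":0,"rz":0,"gripper":1}
    - {"tx":0,"ty":0,"tz":0,"rx":0,"ry":0,"rz":0,"gripper":1}

```text
time_s: 6.45
ee_pos: [561.7, 40.1, 117.5]
ee_rot: [150.1, 0.0, 89.1]
force: [-3.4, -1.2, -3.8]
gripper_width: 0.3
gripper_force: 2.2
```

Call:
send_rows:
  motion:
    - {"tx":0,"ty":0.002,"tz":-0.0035,"rx":0,"ry":0,"rz":0,"gripper":1}
    - {"tx":0,"ty":0.002,"tz":-0.0035,"rx":0,"ry":0,"rz":0,"gripper":1}
    - {"tx":0,"ty":0,"tz":0,"rx":0,"ry":0,"rz":0,"gripper":1}

```text
time_s: 6.82
ee_pos: [561.9, 40.2, 121.8]
ee_rot: [150.0, 0.0, 89.1]
force: [-5.1, -0.5, -4.6]
gripper_width: 0.4
gripper_force: 2.9
```

Call:
send_rows:
  motion:
    - {"tx":0,"ty":0.002,"tz":-0.0035,"rx":0,"ry":0,"rz":0,"gripper":1}
    - {"tx":0,"ty":0.002,"tz":-0.0035,"rx":0,"ry":0,"rz":0,"gripper":1}
    - {"tx":0,"ty":0.002,"tz":-0.0035,"rx":0,"ry":0,"rz":0,"gripper":1}
    - {"tx":0,"ty":0,"tz":0,"rx":0,"ry":0,"rz":0,"gripper":1}

```text
time_s: 7.32
ee_pos: [561.9, 40.2, 127.8]
ee_rot: [150.0, 0.0, 89.1]
force: [-4.8, -1.2, -6.4]
gripper_width: 0.5
gripper_force: 3.2
```

Call:
send_rows:
  motion:
    - {"tx":0,"ty":0.002,"tz":-0.0035,"rx":0,"ry":0,"rz":0,"gripper":1}
    - {"tx":0,"ty":0.002,"tz":-0.0035,"rx":0,"ry":0,"rz":0,"gripper":1}
    - {"tx":0,"ty":0,"tz":0,"rx":0,"ry":0,"rz":0,"gripper":1}

```text
time_s: 7.7
ee_pos: [561.9, 40.2, 131.9]
ee_rot: [150.0, 0.0, 89.1]
force: [-4.8, -1.6, -6.6]
gripper_width: 0.9
gripper_force: 3.4
```

Run:
```python
from h import *
s=env.state();print(s['ee_pos'],s['force'].round(1)); look('4')
for f in('scene4','side4','s0','d0'):
    im=cv2.imread(f'pics/{f}.png').astype(int); m=((im[...,2]>150)&(im[...,1]<90)&(im[...,0]<90)); m[:160]=0;m[240:]=0;m[:,:200]=0;m[:,310:]=0;v,u=np.nonzero(m);print(f,u.min(),u.max(),v.min(),v.max())
for l in(0,10,15,20):
    print(l,[proj(f,[[438.4+100,40.4,94+l],[438.4+129,40,144+l]]).round(1).tolist() for f in('scene4','side4')])
```

```text
[561.91759536  40.17959254 131.89041219] [-4.8 -1.6 -6.6]
scene4 272 283 170 182
side4 202 236 202 228
s0 271 283 174 187
d0 202 236 206 228
0 [[[272.4, 187.2], [281.5, 176.0]], [[234.3, 226.4], [223.3, 209.8]]]
10 [[[272.4, 184.4], [281.6, 173.0]], [[234.2, 223.7], [223.1, 206.9]]]
15 [[[272.5, 183.0], [281.6, 171.6]], [[234.1, 222.3], [223.0, 205.5]]]
20 [[[272.5, 181.6], [281.7, 170.1]], [[234.1, 220.9], [222.9, 204.0]]]
```

View pics/v4.png

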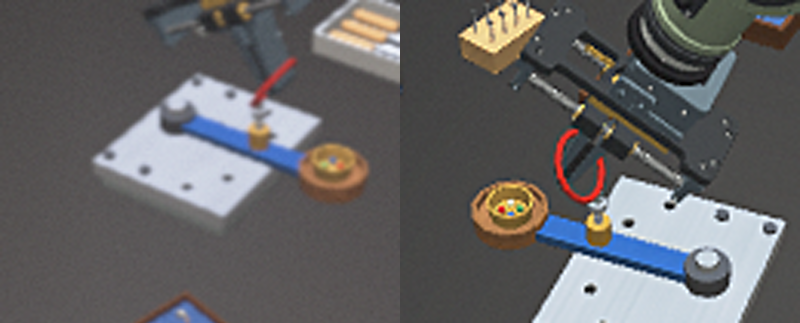

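The pin is up about 15 mm (ring moved 4–5 px in the scene view, pull 6.6 N matches the spring). Starting the swing about the pivot, clockwise at 1.25° per row.

Call:
send_rows:
  motion:
    - {"tx":-0.0054,"ty":-5e-05,"tz":-3e-05,"rx":0,"ry":-0.0208,"rz":0.0361,"gripper":1}
    - {"tx":-0.0054,"ty":-5e-05,"tz":-3e-05,"rx":0,"ry":-0.0208,"rz":0.0361,"gripper":1}
    - {"tx":-0.0054,"ty":-5e-05,"tz":-3e-05,"rx":0,"ry":-0.0208,"rz":0.0361,"gripper":1}
    - {"tx":-0.0054,"ty":-5e-05,"tz":-3e-05,"rx":0,"ry":-0.0208,"rz":0.0361,"gripper":1}
    - {"tx":-0.0054,"ty":-5e-05,"tz":-3e-05,"rx":0,"ry":-0.0208,"rz":0.0361,"gripper":1}
    - {"tx":-0.0054,"ty":-5e-05,"tz":-3e-05,"rx":0,"ry":-0.0208,"rz":0.0361,"gripper":1}
    - {"tx":-0.0054,"ty":-5e-05,"tz":-3e-05,"rx":0,"ry":-0.0208,"rz":0.0361,"gripper":1}
    - {"tx":-0.0054,"ty":-5e-05,"tz":-3e-05,"rx":0,"ry":-0.0208,"rz":0.0361,"gripper":1}
    - {"tx":0,"ty":0,"tz":0,"rx":0,"ry":0,"rz":0,"gripper":1}

```text
time_s: 8.93
ee_pos: [559.8, 19.1, 131.8]
ee_rot: [150.0, -0.1, 79.1]
force: [-5.7, 0.1, -6.0]
gripper_width: 0.6
gripper_force: 4.1
```

Run:
```python
from h import *
s=env.state();d=s['ee_pos'][:2]-PV;print(s['ee_pos'],s['ee_rot'].round(1),s['force'].round(1),s['qpos'].round(1),'rad',np.hypot(*d),'ang from start',np.degrees(np.arctan2(d[1],d[0]))-Y0); look('5')
im=[cv2.imread(f'pics/{c}5.png') for c in('scene','side')]
```

```text
[559.75418158  19.07468507 131.77831872] [ 1.50e+02 -1.00e-01  7.91e+01] [-5.7  0.1 -6. ] [  5.6  10.4 122.  -24.1  20.3  37.3] rad 123.5006374552076 ang from start -9.797813796347164
```

View pics/v5.png

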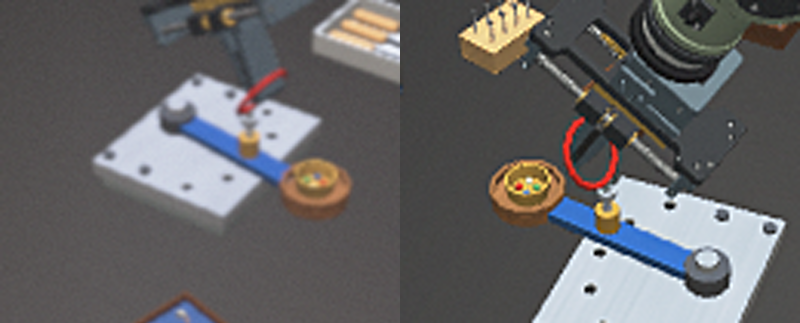

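The arm is following and the dish rides along. Continuing to about -24°.

Call:
send_rows:
  motion:
    - {"tx":-0.0054,"ty":-5e-05,"tz":-3e-05,"rx":0,"ry":-0.0208,"rz":0.0361,"gripper":1}
    - {"tx":-0.0054,"ty":-5e-05,"tz":-3e-05,"rx":0,"ry":-0.0208,"rz":0.0361,"gripper":1}
    - {"tx":-0.0054,"ty":-5e-05,"tz":-3e-05,"rx":0,"ry":-0.0208,"rz":0.0361,"gripper":1}
    - {"tx":-0.0054,"ty":-5e-05,"tz":-3e-05,"rx":0,"ry":-0.0208,"rz":0.0361,"gripper":1}
    - {"tx":-0.0054,"ty":-5e-05,"tz":-3e-05,"rx":0,"ry":-0.0208,"rz":0.0361,"gripper":1}
    - {"tx":-0.0054,"ty":-5e-05,"tz":-3e-05,"rx":0,"ry":-0.0208,"rz":0.0361,"gripper":1}
    - {"tx":-0.0054,"ty":-5e-05,"tz":-3e-05,"rx":0,"ry":-0.0208,"rz":0.0361,"gripper":1}
    - {"tx":-0.0054,"ty":-5e-05,"tz":-3e-05,"rx":0,"ry":-0.0208,"rz":0.0361,"gripper":1}
    - {"tx":-0.0054,"ty":-5e-05,"tz":-3e-05,"rx":0,"ry":-0.0208,"rz":0.0361,"gripper":1}
    - {"tx":-0.0054,"ty":-5e-05,"tz":-3e-05,"rx":0,"ry":-0.0208,"rz":0.0361,"gripper":1}
    - {"tx":-0.0054,"ty":-5e-05,"tz":-3e-05,"rx":0,"ry":-0.0208,"rz":0.0361,"gripper":1}
    - {"tx":0,"ty":0,"tz":0,"rx":0,"ry":0,"rz":0,"gripper":1}

```text
time_s: 10.52
ee_pos: [551.0, -8.5, 131.8]
ee_rot: [150.0, -0.2, 65.3]
force: [-6.6, 2.6, -6.3]
gripper_width: 0.4
gripper_force: 4.3
```

Run:
```python
from h import *
s=env.state();d=s['ee_pos'][:2]-PV;print(s['ee_pos'],s['ee_rot'].round(1),s['force'].round(1),s['qpos'].round(1),'rad',np.hypot(*d),'ang from start',np.degrees(np.arctan2(d[1],d[0]))-Y0); look('6')
# arm angle from blue bar mask centroid on side+scene, compared start vs now (bar z=52)
def bar(f):
    im=cv2.imread(f'pics/{f}.png').astype(int); b,g,r=im[...,0],im[...,1],im[...,2]
    m=((b>120)&(b-r>70)&(b-g>40)); v,u=np.nonzero(m); q=np.array([atz(f,x,y,52)[:2] for x,y in zip(u,v)]); rr=np.hypot(*(q-PV).T); k=(rr>25)&(rr<85)
    a=np.degrees(np.arctan2(*(q[k]-PV).T[::-1])); k2=np.abs(a)<45; return a[k2].mean().round(2),k2.sum()
for f in('s0','scene5','scene6','d0','side5','side6'): print(f,bar(f))
```

```text
[551.02902094  -8.45736615 131.80876673] [150.   -0.2  65.3] [-6.6  2.6 -6.3] [  7.   10.8 121.5 -36.3  26.1  61.6] rad 123.41491869530932 ang from start -23.232195197348357
s0 (np.float64(-6.39), np.int64(108))
scene5 (np.float64(-15.2), np.int64(105))
scene6 (np.float64(-27.1), np.int64(89))
d0 (np.float64(-0.3), np.int64(167))
side5 (np.float64(-9.13), np.int64(163))
side6 (np.float64(-22.15), np.int64(157))
```

View pics/v6.png

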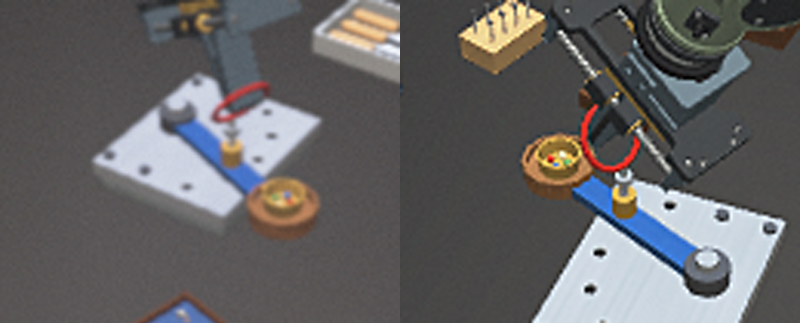

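Arm is at about -22° from the bar in the side view (it lags the tool by about 1.3°). One more 1.25° step, then lower to about 8 mm of lift so the pin rides on the plate or starts into the hole.

Call:
send_rows:
  motion:
    - {"tx":-0.0054,"ty":-5e-05,"tz":-3e-05,"rx":0,"ry":-0.0208,"rz":0.0361,"gripper":1}
    - {"tx":0,"ty":0,"tz":0,"rx":0,"ry":0,"rz":0,"gripper":1}
    - {"tx":0,"ty":-0.0017,"tz":0.003,"rx":0,"ry":0,"rz":0,"gripper":1}
    - {"tx":0,"ty":-0.0017,"tz":0.003,"rx":0,"ry":0,"rz":0,"gripper":1}
    - {"tx":0,"ty":-0.0017,"tz":0.003,"rx":0,"ry":0,"rz":0,"gripper":1}
    - {"tx":0,"ty":-0.0017,"tz":0.003,"rx":0,"ry":0,"rz":0,"gripper":1}
    - {"tx":0,"ty":0,"tz":0,"rx":0,"ry":0,"rz":0,"gripper":1}
    - {"tx":0,"ty":0,"tz":0,"rx":0,"ry":0,"rz":0,"gripper":1}

```text
time_s: 11.62
ee_pos: [550.0, -11.0, 125.0]
ee_rot: [150.0, -0.2, 64.1]
force: [-6.4, 2.2, -5.6]
gripper_width: 0.2
gripper_force: 4.5
```

```bash
cat >> h.py <<'E'
def bar(f):
    im=cv2.imread(f'pics/{f}.png').astype(int); b,g,r=im[...,0],im[...,1],im[...,2]
    m=((b>120)&(b-r>70)&(b-g>40)); v,u=np.nonzero(m); q=np.array([atz(f,x,y,52)[:2] for x,y in zip(u,v)]); rr=np.hypot(*(q-PV).T); k=(rr>25)&(rr<85)
    a=np.degrees(np.arctan2(*(q[k]-PV).T[::-1])); k2=np.abs(a)<45; return a[k2].mean().round(2),k2.sum()
def stat(n):
    s=env.state();d=s['ee_pos'][:2]-PV;print(s['time_s'],s['ee_pos'].round(1),s['force'].round(1),s['qpos'].round(1),'tcp ang',(np.degrees(np.arctan2(d[1],d[0]))+.835).round(2)); look(n)
    print('bar turn',bar('side'+n)[0]+.3,bar('scene'+n)[0]+6.39)
    for c in('scene','side'):
        im=cv2.imread(f'pics/{c}{n}.png').astype(int); m=((im[...,2]>150)&(im[...,1]<90)&(im[...,0]<90)); m[:160]=0;m[240:]=0;m[:,:200]=0;m[:,310:]=0;v,u=np.nonzero(m);print(c,'red',u.min(),u.max(),v.min(),v.max())
E
python3 -c "
from h import *
stat('7')"
```

```text
11.625 [550. -11. 125.] [-6.4  2.2 -5.6] [  7.1  11.4 121.9 -38.4  25.8  65. ] tcp ang -24.56
bar turn -23.05 -22.09
scene red 259 272 180 192
side red 219 247 196 216
```

Call:
send_rows:
  motion:
    - {"tx":0,"ty":-0.001,"tz":0.0017,"rx":0,"ry":0,"rz":0,"gripper":1}
    - {"tx":0,"ty":-0.001,"tz":0.0017,"rx":0,"ry":0,"rz":0,"gripper":1}
    - {"tx":0,"ty":0,"tz":0,"rx":0,"ry":0,"rz":0,"gripper":1}
    - {"tx":0,"ty":0,"tz":0,"rx":0,"ry":0,"rz":0,"gripper":1}

```text
time_s: 12.22
ee_pos: [549.9, -11.2, 123.3]
ee_rot: [150.0, -0.2, 64.1]
force: [-6.1, 0.3, -4.2]
gripper_width: 0.3
gripper_force: 4.6
```

```bash
python3 -c "
from h import *
stat('8')"
```

```text
12.225 [549.9 -11.2 123.3] [-6.1  0.3 -4.2] [  7.1  11.6 122.1 -38.8  25.6  65.5] tcp ang -24.67
bar turn -23.05 -22.29
scene red 259 272 181 192
side red 219 247 197 216
```

Call:
send_rows:
  motion:
    - {"tx":0,"ty":-0.001,"tz":0.0017,"rx":0,"ry":0,"rz":0,"gripper":1}
    - {"tx":0,"ty":-0.001,"tz":0.0017,"rx":0,"ry":0,"rz":0,"gripper":1}
    - {"tx":0,"ty":0,"tz":0,"rx":0,"ry":0,"rz":0,"gripper":1}
    - {"tx":0,"ty":0,"tz":0,"rx":0,"ry":0,"rz":0,"gripper":1}

```text
time_s: 12.82
ee_pos: [549.9, -11.3, 121.4]
ee_rot: [150.0, -0.2, 64.1]
force: [-7.5, 0.5, -4.7]
gripper_width: 0.5
gripper_force: 4.7
```

Call:
send_rows:
  motion:
    - {"tx":-0.0027,"ty":0,"tz":0,"rx":0,"ry":-0.0104,"rz":0.018,"gripper":1}
    - {"tx":-0.0027,"ty":0,"tz":0,"rx":0,"ry":-0.0104,"rz":0.018,"gripper":1}
    - {"tx":0,"ty":0,"tz":0,"rx":0,"ry":0,"rz":0,"gripper":1}
    - {"tx":0,"ty":0,"tz":0,"rx":0,"ry":0,"rz":0,"gripper":1}

```text
time_s: 13.32
ee_pos: [549.1, -13.0, 121.4]
ee_rot: [150.0, -0.3, 62.9]
force: [-7.0, 3.7, -3.4]
gripper_width: 0.5
gripper_force: 4.5
```

```bash
python3 -c "
from h import *
stat('9')"
```

```text
13.325 [549.1 -13.  121.4] [-7.   3.7 -3.4] [  7.3  11.8 122.2 -39.8  25.9  67.6] tcp ang -25.59
bar turn -23.939999999999998 -22.919999999999998
scene red 258 272 182 193
side red 220 249 196 217
```

```bash
cat >> h.py <<'E'
def ringfit(n):
    """best lift & turn of ring from red mask silhouettes in both views (model: torus centreline)"""
    from scipy.spatial import cKDTree
    t=np.linspace(0,2*np.pi,120); best=[]
    def pts(ang,l):
        a=np.radians(Y0+ang); e=np.array([np.cos(a),np.sin(a),0]); y=np.array([-e[1],e[0],0]); u=.5*e+np.array([0,0,.866]); c=ringc(ang,l)
        return c+29*(np.cos(t)[:,None]*u+np.sin(t)[:,None]*y)
    obs={}
    for c in('scene','side'):
        f=c+n; im=cv2.imread(f'pics/{f}.png').astype(int); m=(im[...,2]>120)&(im[...,2]-im[...,1]>70)&(im[...,2]-im[...,0]>70)
        v,u=np.nonzero(m); q=np.c_[u,v]; pc=proj(f,pts(0 if n=='0' else -12,7))  # gate
        obs[f]=q[cKDTree(pc).query(q)[0]<14]
    for ang in np.arange(-30,5,1.):
        for l in np.arange(-3,21,1.):
            e=sum(np.minimum(cKDTree(proj(f,pts(ang,l))).query(q)[0],4).mean() for f,q in obs.items()); best.append((e,ang,l))
    best.sort(); print(n,[tuple(np.round(b,2)) for b in best[:4]])
E
cp pics/s0.png pics/scene0.png;cp pics/s0.json pics/scene0.json;cp pics/d0.png pics/side0.png;cp pics/d0.json pics/side0.json
python3 -c "
from h import *
for n in '0456789': ringfit(n)"
```

```text
0 [(np.float64(0.99), np.float64(0.0), np.float64(2.0)), (np.float64(1.0), np.float64(0.0), np.float64(3.0)), (np.float64(1.03), np.float64(0.0), np.float64(4.0)), (np.float64(1.04), np.float64(-1.0), np.float64(2.0))]
4 [(np.float64(0.94), np.float64(1.0), np.float64(19.0)), (np.float64(0.94), np.float64(1.0), np.float64(20.0)), (np.float64(0.95), np.float64(2.0), np.float64(20.0)), (np.float64(0.99), np.float64(1.0), np.float64(18.0))]
5 [(np.float64(1.12), np.float64(-9.0), np.float64(16.0)), (np.float64(1.14), np.float64(-9.0), np.float64(17.0)), (np.float64(1.19), np.float64(-9.0), np.float64(15.0)), (np.float64(1.19), np.float64(-8.0), np.float64(17.0))]
6 [(np.float64(1.28), np.float64(-23.0), np.float64(16.0)), (np.float64(1.28), np.float64(-23.0), np.float64(15.0)), (np.float64(1.36), np.float64(-22.0), np.float64(16.0)), (np.float64(1.37), np.float64(-24.0), np.float64(15.0))]
7 [(np.float64(1.27), np.float64(-24.0), np.float64(9.0)), (np.float64(1.32), np.float64(-24.0), np.float64(10.0)), (np.float64(1.33), np.float64(-24.0), np.float64(8.0)), (np.float64(1.35), np.float64(-25.0), np.float64(9.0))]
8 [(np.float64(1.29), np.float64(-24.0), np.float64(7.0)), (np.float64(1.31), np.float64(-24.0), np.float64(8.0)), (np.float64(1.32), np.float64(-25.0), np.float64(7.0)), (np.float64(1.37), np.float64(-25.0), np.float64(8.0))]
9 [(np.float64(1.26), np.float64(-25.0), np.float64(5.0)), (np.float64(1.27), np.float64(-25.0), np.float64(6.0)), (np.float64(1.3), np.float64(-26.0), np.float64(5.0)), (np.float64(1.35), np.float64(-26.0), np.float64(6.0))]
```

The ring silhouette fit shows the pin going down with the fingers (16 → 9 → 7 → 5 mm) at about -25°, below the 10 mm plate-riding height, so it is entering the hole. I'll ease the side load and lower fully.

Call:
send_rows:
  motion:
    - {"tx":0.002,"ty":0,"tz":0,"rx":0,"ry":0,"rz":0,"gripper":1}
    - {"tx":0,"ty":-0.002,"tz":0.0035,"rx":0,"ry":0,"rz":0,"gripper":1}
    - {"tx":0,"ty":-0.002,"tz":0.0035,"rx":0,"ry":0,"rz":0,"gripper":1}
    - {"tx":0,"ty":-0.002,"tz":0.0035,"rx":0,"ry":0,"rz":0,"gripper":1}
    - {"tx":0,"ty":-0.002,"tz":0.0035,"rx":0,"ry":0,"rz":0,"gripper":1}
    - {"tx":0,"ty":-0.002,"tz":0.0035,"rx":0,"ry":0,"rz":0,"gripper":1}
    - {"tx":0,"ty":-0.002,"tz":0.0035,"rx":0,"ry":0,"rz":0,"gripper":1}
    - {"tx":0,"ty":0,"tz":0,"rx":0,"ry":0,"rz":0,"gripper":1}
    - {"tx":0,"ty":0,"tz":0,"rx":0,"ry":0,"rz":0,"gripper":1}

```text
time_s: 14.55
ee_pos: [551.6, -12.6, 110.9]
ee_rot: [149.8, -0.3, 62.9]
force: [-1.3, 0.4, 0.6]
gripper_width: 0.7
gripper_force: 0.8
```

```bash
python3 -c "
from h import *
stat('10');ringfit('10')
R=toolR(Y0-25,60);plan(ringc(-25)+18*R[:,2],R)"
```

```text
14.55 [551.6 -12.6 110.9] [-1.3  0.4  0.6] [  7.3  12.9 122.8 -42.8  24.4  70.9] tcp ang -24.91
bar turn -23.189999999999998 -22.62
scene red 259 271 183 189
side red 219 248 199 218
10 [(np.float64(1.29), np.float64(-25.0), np.float64(1.0)), (np.float64(1.29), np.float64(-24.0), np.float64(2.0)), (np.float64(1.3), np.float64(-25.0), np.float64(2.0)), (np.float64(1.33), np.float64(-24.0), np.float64(3.0))]
shift units [-0.0005 -0.0108  0.0104] turn units [ 0.0074  0.0125 -0.0379] | tool at [551.4 -12.7 110.6] [149.78  -0.25  62.93]
```

View pics/v10.png

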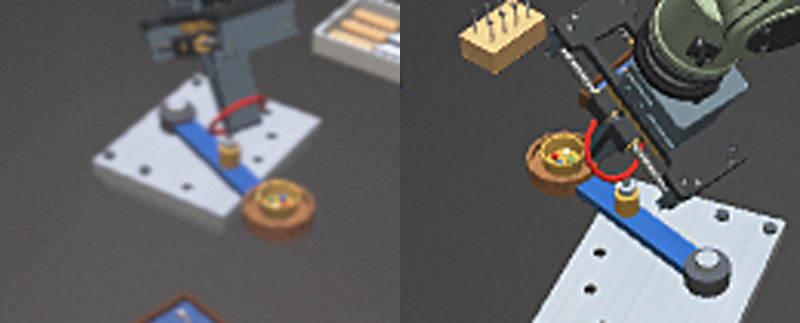

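The pin reads as home (same fit as at the start, contact force gone). Centring the fingers in the ring and withdrawing along the tool axis.

Call:
send_rows:
  motion:
    - {"tx":0,"ty":-0.004,"tz":0.001,"rx":0,"ry":0,"rz":0,"gripper":1}
    - {"tx":0,"ty":-0.004,"tz":0.001,"rx":0.007,"ry":0.012,"rz":-0.038,"gripper":1}
    - {"tx":0,"ty":0,"tz":0,"rx":0,"ry":0,"rz":0,"gripper":1}
    - {"tx":0,"ty":0,"tz":0,"rx":0,"ry":0,"rz":0,"gripper":1}

```text
time_s: 15.15
ee_pos: [547.2, -12.0, 106.6]
ee_rot: [150.1, 0.2, 64.0]
force: [0.5, 0.2, 0.5]
gripper_width: 0.7
gripper_force: 0.0
```

Call:
send_rows:
  motion:
    - {"tx":0,"ty":0,"tz":-0.01,"rx":0,"ry":0,"rz":0,"gripper":1}
    - {"tx":0,"ty":0,"tz":-0.012,"rx":0,"ry":0,"rz":0,"gripper":1}
    - {"tx":0,"ty":0,"tz":-0.012,"rx":0,"ry":0,"rz":0,"gripper":1}
    - {"tx":0,"ty":0,"tz":-0.012,"rx":0,"ry":0,"rz":0,"gripper":1}
    - {"tx":0,"ty":0,"tz":-0.012,"rx":0,"ry":0,"rz":0,"gripper":1}

```text
time_s: 15.78
ee_pos: [533.9, -5.5, 132.2]
ee_rot: [150.1, 0.2, 64.0]
force: [0.2, -0.2, 0.0]
gripper_width: 0.4
gripper_force: 0.0
```

Call:
send_rows:
  motion:
    - {"tx":0,"ty":0,"tz":-0.02,"rx":0,"ry":0,"rz":0,"gripper":1}
    - {"tx":0,"ty":0,"tz":-0.02,"rx":0,"ry":0,"rz":0,"gripper":1}
    - {"tx":0,"ty":0,"tz":-0.03,"rx":0,"ry":0,"rz":0,"gripper":1}
    - {"tx":0,"ty":0,"tz":-0.03,"rx":0,"ry":0,"rz":0,"gripper":1}
    - {"tx":0,"ty":0,"tz":0,"rx":0,"ry":0,"rz":0,"gripper":1}
    - {"tx":0,"ty":0,"tz":0,"rx":0,"ry":0,"rz":0,"gripper":1}
    - {"tx":0,"ty":0,"tz":0,"rx":0,"ry":0,"rz":0,"gripper":1}

```text
time_s: 16.65
ee_pos: [511.6, 5.3, 174.6]
ee_rot: [150.2, 0.2, 64.0]
force: [-0.1, -0.0, -0.1]
gripper_width: 0.2
gripper_force: 0.0
```

```bash
python3 -c "
from h import *
stat('11');ringfit('11')"
```

```text
16.65 [511.6   5.3 174.6] [-0.1 -0.  -0.1] [ 10.6   4.6 121.2 -32.4  33.9  60.4] tcp ang -25.81
bar turn -23.189999999999998 -22.62
scene red 260 271 183 194
side red 219 248 195 218
11 [(np.float64(1.06), np.float64(-24.0), np.float64(2.0)), (np.float64(1.09), np.float64(-25.0), np.float64(2.0)), (np.float64(1.1), np.float64(-25.0), np.float64(1.0)), (np.float64(1.13), np.float64(-24.0), np.float64(1.0))]
```

View pics/v11.png

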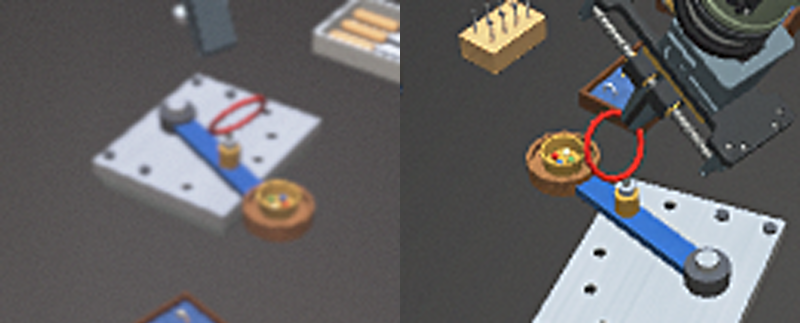

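The fingers are clear and touching nothing. The ring is back at its start height (fit 2 mm, the same as at the start) at about -24.5°, the collar sits on the housing, and the dish is centred. Handing in.

```bash
python3 -c "
from workcell import env
print(env.job_done())"
```

```text
the job is handed in; nothing more can be done
None
```

I swung the arm one hole clockwise towards the blue-lined ring tray. In the last camera check the pin looked home, the dish was in place and the fingers were clear; I handed the job in at about 17 s and no verdict came back.

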